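Set and lock the hold-down screw of a weld jig

ROBOT

A 6-joint arm with a two-finger parallel gripper is mounted at the origin on the work surface. World frame = base frame: x ahead of the robot, y to its left, z up, the work surface at z = 0. Lengths are in m, angles in degrees, forces in N, time in s.
With the tool pointing down it reaches from about 0.325 to 0.9 m from the base axis. Payload 6.1 kg.
Tool frame: the origin (TCP) lies at the very end of the fingers, on their centre line; the grasp point (between the pads) lies 19 mm behind it (r.tcp_to_grasp is the distance from the TCP to the grasp point, in m); z points along the fingers, x is the direction in which the jaws open and shut, and the axes are right-handed (so a half turn about z gives the same grasp; the last joint's range is limited). The gripper opens to 85 mm and grips with 20 to 120 N. Pads are 22 mm wide; open, the fingers measure 114 mm over their backs; the gripper's body (76 mm by 85 mm) begins 54 mm behind the grasp point. The pads swing forward as they close: fully open they stand 13 mm farther back than shut.
Start: joints at [56.832, 12.628, 87.462, -0, 79.91, -7.225], TCP at [0.273, 0.562, 0.231] pointing down, gripper open.
Joint ranges: [-170.65, 170.65], [-52.31, 119.04], [5.05, 147.46], [-71.25, 251.25], [11.57, 151.72], [-153.62, 153.62]. Speed limits (degrees/s): [147.25, 147.25, 172.46, 180, 180, 180].

INTERFACE

Orientations are given as [roll, pitch, yaw] about the fixed x, y, z axes, in that order (R = Rz(yaw) Ry(pitch) Rx(roll)).
In Python, from station import readout, vision, ticket, r gives the robot as it stands. The module is installed in compiled form; this text tells all that it offers.
- The arm moves only by the tool arm_command, never from a script. Its argument "deltas" is a list of rows, each a list of 6 numbers: the shift along the world's x, y, z in cm, then the turn, a rotation vector about the world's x, y, z in degrees. A call has 1 to 8 rows; each row is the pose to reach, as a shift and turn from the pose commanded when the call began; what a row does not reach only later rows make up. A row lasts 1/8 s, in which the tool goes at most 62.5 mm and 10.7 degrees, less where a joint would pass 70% of its speed; a pose out of reach is approached as far as the arm can. A call with a gripper value outside its range is refused whole. "fingers" is the closure, from 0 (fully open) to 1 (shut), set as the call begins (left out, the last holds). The fingers move at their own pace and stop on an object; "newtons" is the grip in N (left out, the last holds). Time passes only in rows, so rows that repeat a pose let the fingers close. It gives the time, the measured TCP pose, the force and the opening at its end, in the units of the state.
- readout.sense(): the state, without advancing time (a new reading comes with each control period).
- vision.get_image(name): name is "scene" or "side" or "wrist"; returns a dict with "pixels" (480x640x3 uint8, red, green, blue), "z_map" (480x640 float32, m along the optical axis (not along the pixel's ray), 0 where there is no reading), "fov_y" (degrees; the focal length in pixels is half the picture's height over the tangent of half this angle, whatever the lens; pixels are square), "cx", "cy" (the principal point, pixels), "dist" ([k1, k2, p1, p2, k3] as OpenCV has them; the pictures are not rectified), "position" and "orientation" of the camera in the world. Camera axes: x right, y down, z forward; pixel columns grow to the right and rows downward; lengths in m; the calibration is good to about 2 mm. A picture is of the moment at which its call begins.
- ticket.job_done(): hands the job in, once; it reports no verdict.
The state is a dict: "time_s": time; "joint_positions": joint angles; "joint_vel": joint speeds; "effort": joint torques, N m; "tcp_pos": TCP position; "ee_rot": TCP orientation; "force": force on the tool from outside, world axes, zero at the start; "ft_torque": the same for the moment, N m; "width": finger opening in m.
Only numpy, scipy, OpenCV 4.12 (cv2) and the standard library are available. Lean on these libraries where they do the work, as an engineer would, in place of code of your own. Each camera call takes 0.05 s, during which the arm holds its last target. There are 200 camera calls.

TASK

Wind the jig's square-headed hold-down screw down (clockwise) until it bears firmly on the thrust pad on the steel tube. Then run its hexagon jam nut down onto the spring washer on the threaded boss and nip it up hand-tight, so that the screw is locked where you set it. Force neither of them, and leave the loose things lying around the jig where they are.

Things in the scene. Friction and masses are not known exactly. Their poses are not given: they have to be found in the camera images.
- jig: Weld jig bolted to the table: base plate 210 x 150 x 12 mm; a 50 x 50 mm steel tube, 300 mm long, lies across it along y (top 62 mm up); behind it a post with an arm holds a round threaded boss (50 mm diameter, 90 to 120 mm up) over the tube. Only washer, nut and screw stand higher than the boss. Origin on the screw's axis at table height, z up, x from the screw to the post.
- boss_top (a point): Centre of the boss's flat top face, on the screw's vertical axis, 120 mm above the table.
- screw_head (a point): Centre of the square head (20 mm across flats, 20 mm tall) on the screw's axis, about 36 mm above the boss top; x and y square to its flats. Clockwise from above winds screw and nut down 0.48 mm per rad. Running friction 0.1 N m (either way when held still); it meets the pad within 1.3 rad, then torque climbs 1.4 N m per rad. Firm: 0.35 to 0.65 N m; 1 is forcing it. Let go, it eases back a little.
- nut_mid (a point): Centre of the hexagon jam nut, on the screw under its head: 36 mm across flats, 42 across corners, 12 thick; x square to a pair of flats. Clockwise runs it down the screw (which stands still) 0.48 mm per rad, friction 0.06 N m; it meets the washer after 2.2 to 4.4 rad, then torque climbs 1 N m per rad. Hand-tight: 0.3 to 0.5 N m; 0.75 is forcing it. Let go, it eases back a little.
- pad_top (a point): Top centre of the rubber-faced thrust pad (34 mm diameter, 10 mm tall) that lies on the tube under the screw's point; it is squeezed 0.48 mm per rad once the screw bears on it.
- washer_top (a point): Top centre of the conical spring washer (43 mm diameter, 4 mm tall) that lies on the boss top under the nut; it is squeezed 0.48 mm per rad once the nut has met it.
- spare_nut: Loose spare nut, the same size, lying on the table by the jig. Leave alone.
- spanner: Loose spanner, 200 mm long, 10 mm thick, lying by the jig. Leave alone.
- wire_brush: Loose wire brush with wooden back, 260 mm long, 29 mm tall, lying by the jig. Leave alone.
- magnet: Loose triangular welding magnet, 85 mm wide, 18 mm thick, lying by the jig. Leave alone.

How it is judged:
By the outcome, as a careful person would: the job done as asked, in the order asked, and still so for the second after the job is handed in, with the robot touching nothing.
It also fails if it takes over 67 s, if anything falls off the work surface, if the arm or the gripper's body presses on something with over 40 N, if the wrist force passes 120 N, or if a joint passes its speed limit or range.

## Working session

There is one attempt and no reset: what is moved stays moved. The work goes in short steps, Python scripts to look and compute and a tool call to move; the robot and the scene stay as the last step left them, time stands still between calls to the robot, and variables do not carry over. Pictures are saved under pics/ and viewed, about 8 in all and at most 12, crops included, and the job is handed in when it is done.

Besides the shell and the picture viewer there is one more tool, called after "Emit:" by a JSON object that holds its "op" and its "data", one argument or row to a line. arm_command: Moves the arm, as the interface text tells. Its arguments: {"type":"object","properties":{"deltas":{"type":"array","items":{"type":"array","items":{"type":"number"}}},"fingers":{"type":"number"},"newtons":{"type":"number"}},"required":["deltas"]}

```bash
mkdir -p pics; cat > h.py <<'E'
import numpy as np, cv2
from scipy.spatial.transform import Rotation as R
from station import readout, vision, ticket, r
def cam(n):
    d=vision.get_image(n); f=240/np.tan(np.radians(d["fov_y"]/2))
    d["K"]=np.array([[f,0,d["cx"]],[0,f,d["cy"]],[0,0,1]]); 
    o=np.array(d["orientation"],float)
    d["R"]=o if o.shape==(3,3) else R.from_euler('xyz',o,degrees=True).as_matrix()
    return d
def pts(d,uv,z=None):
    uv=np.array(uv,float).reshape(-1,2)
    n=cv2.undistortPoints(uv.reshape(-1,1,2),d["K"],np.array(d["dist"],float)).reshape(-1,2)
    ray=np.c_[n,np.ones(len(n))]
    if z is None:
        zz=d["z_map"][uv[:,1].round().astype(int),uv[:,0].round().astype(int)]
        return (d["R"]@(ray*zz[:,None]).T).T+d["position"]
    w=(d["R"]@ray.T).T; p=np.array(d["position"])
    return p+w*((z-p[2])/w[:,2])[:,None]
def save(d,name,box=None,s=1):
    im=d["pixels"][:,:,::-1]
    if box: im=im[box[1]:box[3],box[0]:box[2]]
    cv2.imwrite("pics/"+name+".png",cv2.resize(im,None,fx=s,fy=s,interpolation=cv2.INTER_CUBIC))
def allpts(d):
    v,u=np.mgrid[0:480,0:640]; uv=np.c_[u.ravel(),v.ravel()]
    return pts(d,uv).reshape(480,640,3)
E
python3 - <<'E'
from h import *
import pickle
for n in ("scene","side","wrist"):
    d=cam(n); save(d,n+"0"); pickle.dump(d,open(n+"0.pkl","wb"))
    print(n,d["position"],d["orientation"],d["fov_y"],d["dist"])
    P=allpts(d); ok=(d["z_map"]>0)&(P[...,2]>0.1)&(P[...,2]<0.175)
    if ok.any():
        Q=P[ok]; print(len(Q),Q.min(0),Q.max(0),np.median(Q,0))
print(readout.sense(), r.tcp_to_grasp)
E
```

```text
scene [1.22235456 0.44153744 0.59765303] [-122.37184441   -0.70634653  117.95922552] 55.394303157610246 [-0.02870202  0.          0.          0.          0.        ]
40054 [-2.1535683  -2.50747649  0.10000012] [0.91825378 0.6558347  0.1749963 ] [0.73794567 0.48044799 0.14964234]
side [ 0.50563238 -0.46641968  0.70314535] [-136.5420009    -0.53362706   -4.23861927] 55.60259659383595 [-0.01736892  0.          0.          0.          0.        ]
14024 [-0.15953813 -0.08537648  0.10001642] [0.9165045  0.92456992 0.17492121] [0.69606252 0.50053716 0.14092972]
wrist [0.19602558 0.5984613  0.37169482] [1.60762935e+02 1.43823099e-01 6.40976584e+01] 58.00085677326496 [-0.01992327  0.          0.          0.          0.        ]
17828 [0.35792551 0.54178013 0.10000886] [0.47894196 0.74850197 0.14041969] [0.39517658 0.65031044 0.12159229]
{'time_s': 0.15, 'joint_positions': array([ 5.68294161e+01,  1.26683493e+01,  8.75140750e+01, -1.04511239e-03,
        7.99111200e+01, -7.22268215e+00]), 'joint_vel': array([-0.01845044, -0.19732275, -0.3104451 ,  0.1296842 ,  0.03667433,
        0.03285222]), 'effort': array([ 4.17862921e-04, -4.97482824e+01, -3.89906359e+01, -3.03850347e-04,
        7.05326456e-03, -2.18299976e-05]), 'tcp_pos': array([0.27317998, 0.56157776, 0.23038174]), 'ee_rot': array([-1.79989260e+02,  9.29314400e-02,  6.40522909e+01]), 'force': array([-0.5123401 , -0.12588901,  0.23015774]), 'ft_torque': array([-0.01740881,  0.00423267,  0.01046313]), 'width': 0.08519821729048593} 0.0187
```

View pics/scene0.png

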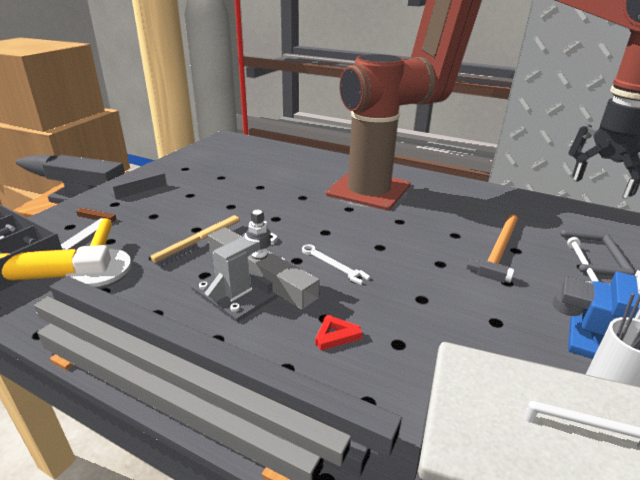

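View pics/side0.png

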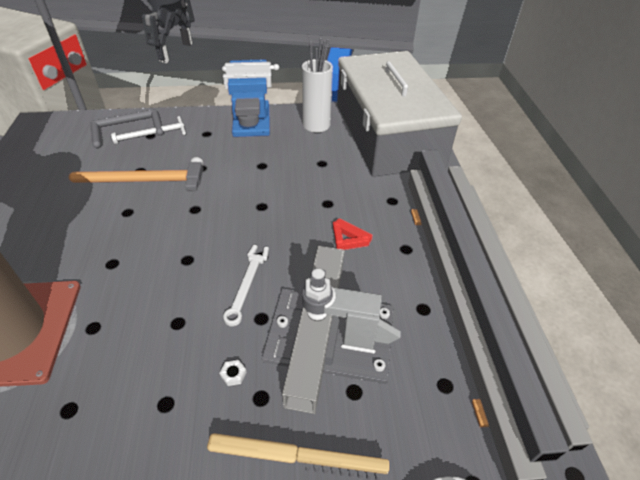

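The scene view shows the jig at about (250,265) with the screw head near (258,217). The side view shows the head near (318,275), with the spanner, spare nut, brush and magnet around the jig on the table.

```bash
python3 - <<'E'
from h import *
import pickle
out=[]
for n,box in (("side",(270,240,400,410)),("scene",(190,195,320,320))):
    d=pickle.load(open(n+"0.pkl","rb")); P=allpts(d); 
    x0,y0,x1,y1=box; Q=P[y0:y1,x0:x1].reshape(-1,3); 
    for lo,hi in ((.145,.175),(.127,.142),(.116,.123),(.055,.066)):
        q=Q[(Q[:,2]>lo)&(Q[:,2]<hi)]
        if len(q): print(n,lo,hi,len(q),q.min(0).round(4),q.max(0).round(4),q.mean(0).round(4))
    q=Q[(Q[:,2]>.058)&(Q[:,2]<.066)][:,:2].astype(np.float32)
    print("tube rect",cv2.minAreaRect(q))
    im=d["pixels"][y0:y1,x0:x1,::-1]; out.append(cv2.resize(im,(400,int(400*(y1-y0)/(x1-x0))),interpolation=cv2.INTER_CUBIC))
h=max(o.shape[0] for o in out); cv2.imwrite("pics/crop.png",np.hstack([cv2.copyMakeBorder(o,0,h-o.shape[0],0,0,0) for o in out]))
E
```

```text
side 0.145 0.175 247 [ 0.5384 -0.0474  0.1454] [ 0.5602 -0.0234  0.1678] [ 0.5495 -0.039   0.1602]
side 0.127 0.142 292 [ 0.5316 -0.0557  0.1271] [ 0.5677 -0.0197  0.1413] [ 0.5488 -0.043   0.1358]
side 0.116 0.123 230 [ 0.5256 -0.0601  0.1161] [ 0.5744 -0.0192  0.123 ] [ 0.5491 -0.0471  0.1197]
side 0.055 0.066 3681 [ 0.4879 -0.1866  0.0551] [0.661  0.1166 0.0659] [ 0.5449 -0.073   0.0611]
tube rect ((0.591766357421875, -0.045527756214141846), (0.3026210367679596, 0.1367645263671875), 75.139892578125)
scene 0.145 0.175 157 [ 0.5404 -0.0454  0.1452] [ 0.5628 -0.0213  0.1662] [ 0.5547 -0.031   0.1574]
scene 0.127 0.142 161 [ 0.5328 -0.0544  0.1271] [ 0.5697 -0.0129  0.1418] [ 0.5585 -0.0284  0.135 ]
scene 0.116 0.123 118 [ 0.5301 -0.0568  0.116 ] [ 0.5762 -0.0095  0.123 ] [ 0.5618 -0.0253  0.1196]
scene 0.055 0.066 1692 [ 0.4896 -0.1836  0.055 ] [0.6627 0.1168 0.066 ] [ 0.571  -0.0057  0.0605]
tube rect ((0.5909711718559265, -0.04389144480228424), (0.30057433247566223, 0.13526645302772522), 75.65838623046875)
```

View pics/crop.png

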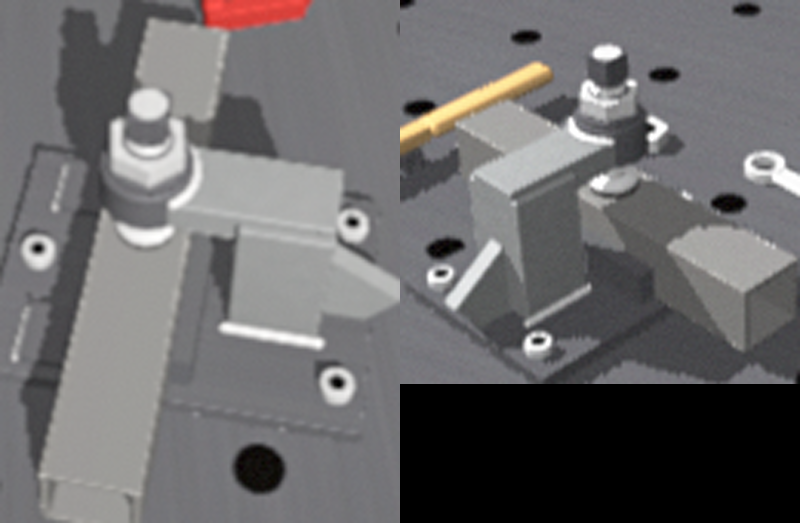

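The crop shows the square head on top, then the hex nut, washer and boss. The head axis is near (0.550, -0.036), the head top is about 0.166 m up, and the jig yaw is about -15°. I'll fly above it and look with the wrist camera.

Emit:
{"op": "arm_command", "data": {
  "deltas": [
    [1, -2, 5, 0, 0, 0],
    [3.5, -7.5, 7, 0, 0, 0],
    [6, -13, 7, 0, 0, 0],
    [8.5, -18.5, 7, 0, 0, 0],
    [11, -24, 7, 0, 0, 0],
    [13.5, -29.5, 7, 0, 0, 0],
    [16, -35, 7, 0, 0, 0],
    [18.5, -40.5, 7, 0, 0, 0]
  ],
  "fingers": 0
}}

```text
time_s: 1.15
tcp_pos: [0.4588, 0.1552, 0.3013]
ee_rot: [180.0, -0.0, 64.1]
force: [1.6, -0.2, 0.8]
width: 0.0853
```

Emit:
{"op": "arm_command", "data": {
  "deltas": [
    [2.3, -5, 0, 0, 0, 0],
    [4.5, -10, 0, 0, 0, 0],
    [7, -14.5, 0, 0, 0, 0],
    [9.2, -19.2, 0, 0, 0, 0],
    [9.2, -19.2, 0, 0, 0, 0],
    [9.2, -19.2, 0, 0, 0, 0]
  ]
}}

```text
time_s: 1.9
tcp_pos: [0.55, -0.0348, 0.3008]
ee_rot: [-179.9, -0.0, 64.0]
force: [1.6, -0.5, -0.4]
width: 0.0853
```

```bash
python3 - <<'E'
from h import *
import pickle
d=cam("wrist"); pickle.dump(d,open("w1.pkl","wb"))
s=readout.sense(); print(s["time_s"],s["tcp_pos"],s["ee_rot"],s["joint_positions"].round(1))
P=allpts(d)
for lo,hi in ((.160,.175),(.133,.143),(.117,.123)):
    m=(P[...,2]>lo)&(P[...,2]<hi)&(abs(P[...,0]-.55)<.04)&(abs(P[...,1]+.036)<.04); q=P[m]
    v,u=np.nonzero(m); print(lo,len(q),q.min(0),q.max(0),q.mean(0),np.median(q[:,2]),cv2.minAreaRect(q[:,:2].astype(np.float32)),u.mean(),v.mean())
u,v=int(u.mean()),int(v.mean()); save(d,"w1",(max(u-100,0),max(v-80,0),u+100,v+80),4)
print(max(u-100,0),max(v-80,0))
E
```

```text
1.95 [ 0.54999945 -0.03420471  0.30102496] [-1.79948848e+02 -1.02113721e-02  6.40834991e+01] [-11.8   0.4  93.4   0.   86.3 -75.9]
0.16 883 [ 0.53587505 -0.04696219  0.1600801 ] [ 0.5594169  -0.02367996  0.16722547] [ 0.54700298 -0.03507864  0.16466328] 0.16475334094530442 ((0.5477356314659119, -0.035478074103593826), (0.020107451826334, 0.02050081081688404), 76.43136596679688) 317.2695356738392 223.88448471121177
0.133 1016 [ 0.52905662 -0.05579112  0.13301219] [ 0.56611567 -0.01476912  0.14294071] [ 0.54237742 -0.03266409  0.13697798] 0.13692214231347197 ((0.5475114583969116, -0.03526502102613449), (0.03598794713616371, 0.040553756058216095), 54.91538619995117) 317.5777559055118 206.01968503937007
0.117 912 [ 0.52310935 -0.0601732   0.11700562] [ 0.57073383 -0.01081722  0.122999  ] [ 0.53867212 -0.03107974  0.11964539] 0.11912327844280518 ((0.5452238321304321, -0.03482218459248543), (0.049120087176561356, 0.044715408235788345), 74.92359924316406) 317.36622807017545 195.17872807017545
217 115
```

View pics/w1.png

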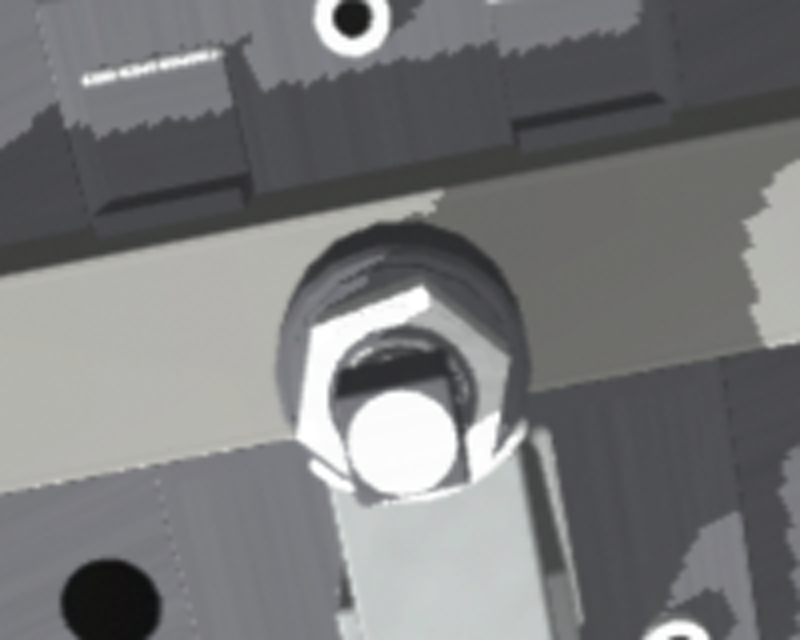

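The crop shows the square head with flats at about 75° world yaw, and the nut with a corner at (425,288) and an edge from (312,328) to it, so its flat normals are at about 54.5° mod 60. The axis is near (0.5485, -0.035). I'll descend onto the head and grip it lightly.

Emit:
{"op": "arm_command", "data": {
  "deltas": [
    [-0.1, -0.1, -5, 0, 0, 5.5],
    [-0.1, -0.1, -10, 0, 0, 11],
    [-0.1, -0.1, -14, 0, 0, 11],
    [-0.1, -0.1, -15.9, 0, 0, 11],
    [-0.1, -0.1, -15.9, 0, 0, 11]
  ]
}}

```text
time_s: 2.58
tcp_pos: [0.5486, -0.035, 0.1416]
ee_rot: [-179.9, 0.0, 75.1]
force: [-0.6, -0.3, 0.3]
width: 0.085
```

Emit:
{"op": "arm_command", "data": {
  "deltas": [
    [0, 0, 0, 0, 0, 0],
    [0, 0, 0, 0, 0, 0],
    [0, 0, 0, 0, 0, 0],
    [0, 0, 0, 0, 0, 0],
    [0, 0, 0, 0, 0, 0],
    [0, 0, 0, 0, 0, 0]
  ],
  "fingers": 1,
  "newtons": 30
}}

```text
time_s: 3.32
tcp_pos: [0.5502, -0.0355, 0.1434]
ee_rot: [179.9, -0.1, 75.1]
force: [0.1, 3.7, 5.9]
width: 0.0202
```

```bash
python3 - <<'E'
from h import *
import pickle
s=readout.sense(); print(s)
d=cam("wrist"); save(d,"w2",(200,140,440,320),3)
E
```

```text
{'time_s': 3.325, 'joint_positions': array([-1.19281837e+01,  7.12670810e+00,  1.03526286e+02,  6.32176911e-02,
        6.92492278e+01, -8.70098214e+01]), 'joint_vel': array([-0.03815143, -0.01115314, -0.07154398,  0.05388275,  0.04449228,
       -0.0172265 ]), 'effort': array([-1.90535948e+00, -3.93802428e+01, -3.39691401e+01, -1.08402506e+00,
       -3.20626544e-01, -2.41003832e-02]), 'tcp_pos': array([ 0.55018875, -0.03553889,  0.14341051]), 'ee_rot': array([ 1.79905452e+02, -6.41743624e-02,  7.50593428e+01]), 'force': array([0.13877138, 3.65769044, 5.90783601]), 'ft_torque': array([ 0.58715436,  0.05530548, -0.04669597]), 'width': 0.02023493344584855}
```

View pics/w2.png

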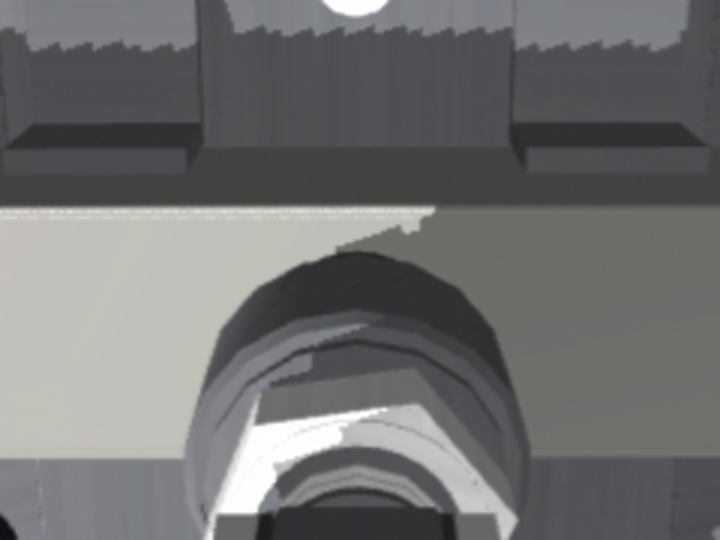

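The view shows the jaws closed on the head at the bottom edge (around column 355), at 20.2 mm opening. The upward force of 6 N suggests the fingertips are touching the nut, so I'll ease off, lift 2.5 mm and regrip firmly.

Emit:
{"op": "arm_command", "data": {
  "deltas": [
    [0, 0, 0, 0, 0, 0],
    [0.05, 0.1, 0.25, 0, 0, 0],
    [0.05, 0.1, 0.25, 0, 0, 0]
  ],
  "fingers": 0.6
}}

```text
time_s: 3.75
tcp_pos: [0.5499, -0.0351, 0.1448]
ee_rot: [-180.0, 0.0, 75.1]
force: [0.3, 0.2, -0.7]
width: 0.0339
```

Emit:
{"op": "arm_command", "data": {
  "deltas": [
    [0, 0, 0, 0, 0, 0],
    [0, 0, 0, 0, 0, 0],
    [0, 0, 0, 0, 0, 0],
    [0, 0, 0, 0, 0, 0]
  ],
  "fingers": 1,
  "newtons": 80
}}

```text
time_s: 4.25
tcp_pos: [0.5499, -0.0352, 0.145]
ee_rot: [180.0, 0.0, 75.1]
force: [-2.7, -0.4, 4.4]
width: 0.0185
```

```bash
cat > s.py <<'E'
from h import *
s=readout.sense(); print(s["time_s"],s["tcp_pos"].round(4),s["ee_rot"].round(2),"F",s["force"].round(2),"M",s["ft_torque"].round(3),"w",round(s["width"],4),"j6",s["joint_positions"][5].round(2), "e6",s["effort"][5].round(3))
E
python3 s.py
```

```text
4.25 [ 0.5499 -0.0352  0.145 ] [1.800e+02 2.000e-02 7.505e+01] F [-2.66 -0.43  4.37] M [-0.245  0.345 -0.133] w 0.0185 j6 -86.89 e6 -0.101
```

Emit:
{"op": "arm_command", "data": {
  "deltas": [
    [0, 0, 0, 0, 0, -4],
    [0, 0, -0.01, 0, 0, -8],
    [0, 0, -0.01, 0, 0, -12]
  ]
}}

```text
time_s: 4.62
tcp_pos: [0.5498, -0.0354, 0.1449]
ee_rot: [180.0, 0.1, 62.9]
force: [-2.5, -2.2, 3.1]
width: 0.0185
```

```bash
python3 s.py
```

```text
4.625 [ 0.5498 -0.0354  0.1449] [1.7999e+02 5.0000e-02 6.2950e+01] F [-2.52 -2.18  3.11] M [-0.426  0.45   0.084] w 0.0185 j6 -74.78 e6 -0.629
```

Emit:
{"op": "arm_command", "data": {
  "deltas": [
    [0, 0, 0, 0, 0, -5],
    [0, 0, -0.01, 0, 0, -10],
    [0, 0, -0.01, 0, 0, -15]
  ]
}}

```text
time_s: 5.0
tcp_pos: [0.5496, -0.0357, 0.1447]
ee_rot: [180.0, 0.1, 47.9]
force: [-2.5, -3.7, 3.8]
width: 0.0186
```

```bash
python3 s.py
```

```text
5.0 [ 0.5496 -0.0357  0.1447] [1.7998e+02 9.0000e-02 4.7920e+01] F [-2.52 -3.74  3.79] M [-0.534  0.555  0.076] w 0.0186 j6 -59.75 e6 -0.809
```

Emit:
{"op": "arm_command", "data": {
  "deltas": [
    [-0.05, -0.05, 0, 0, 0, -5],
    [-0.05, -0.1, -0.01, 0, 0, -10],
    [-0.05, -0.1, -0.02, 0, 0, -15]
  ]
}}

```text
time_s: 5.38
tcp_pos: [0.5493, -0.0361, 0.1446]
ee_rot: [180.0, 0.0, 32.9]
force: [-3.6, -0.8, 5.2]
width: 0.0183
```

```bash
python3 s.py
```

```text
5.375 [ 0.5493 -0.0361  0.1446] [1.7999e+02 2.0000e-02 3.2940e+01] F [-3.62 -0.82  5.16] M [-0.217  0.513  0.427] w 0.0183 j6 -44.89 e6 -0.514
```

Emit:
{"op": "arm_command", "data": {
  "deltas": [
    [-0.03, 0, 0, 0, 0, -2],
    [-0.05, 0, 0, 0, 0, -4],
    [-0.05, 0, 0, 0, 0, -4]
  ]
}}

```text
time_s: 5.75
tcp_pos: [0.5492, -0.0361, 0.1446]
ee_rot: [180.0, -0.0, 29.1]
force: [-1.8, -2.0, 5.0]
width: 0.0182
```

```bash
python3 s.py
```

```text
5.75 [ 0.5492 -0.0361  0.1446] [ 1.7997e+02 -3.0000e-02  2.9070e+01] F [-1.8  -2.    4.96] M [-0.187  0.229  0.182] w 0.0182 j6 -41.03 e6 0.366
```

Emit:
{"op": "arm_command", "data": {
  "deltas": [
    [0, -0.03, 0, 0, 0, -1],
    [0, -0.03, 0, 0, 0, -2]
  ]
}}

```text
time_s: 6.0
tcp_pos: [0.5491, -0.0361, 0.1446]
ee_rot: [180.0, -0.0, 27.0]
force: [-1.8, 0.0, 5.5]
width: 0.0185
```

```bash
python3 s.py
```

```text
6.0 [ 0.5491 -0.0361  0.1446] [ 1.800e+02 -3.000e-02  2.703e+01] F [-1.79  0.    5.46] M [-0.078  0.272  0.46 ] w 0.0185 j6 -39.02 e6 0.255
```

Emit:
{"op": "arm_command", "data": {
  "deltas": [
    [0, -0.03, 0, 0, 0, -2],
    [0, -0.03, 0, 0, 0, -3]
  ]
}}

```text
time_s: 6.25
tcp_pos: [0.5491, -0.0362, 0.1446]
ee_rot: [-180.0, -0.0, 24.0]
force: [-0.8, 0.4, 6.2]
width: 0.0186
```

```bash
python3 s.py; python3 - <<'E'
from h import *
d=cam("wrist"); save(d,"w3",(160,200,480,440),2)
E
```

```text
6.25 [ 0.5491 -0.0362  0.1446] [-1.7998e+02 -3.0000e-02  2.4030e+01] F [-0.81  0.36  6.15] M [0.152 0.291 0.513] w 0.0186 j6 -36.05 e6 0.407
```

View pics/w3.png

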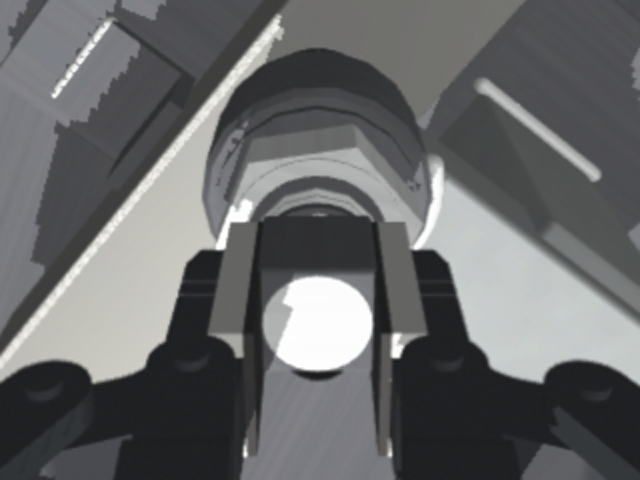

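The view shows the pads square on the head flats, with the light strips at columns 235 and 395, and the nut below having turned with the screw. I'll hold still and read the static torque.

Emit:
{"op": "arm_command", "data": {
  "deltas": [
    [0, 0, 0, 0, 0, 0],
    [0, 0, 0, 0, 0, 0]
  ]
}}

```text
time_s: 6.55
tcp_pos: [0.5491, -0.0362, 0.1446]
ee_rot: [-180.0, -0.0, 24.1]
force: [-2.2, 0.7, 6.0]
width: 0.0184
```

```bash
python3 s.py
```

```text
6.55 [ 0.5491 -0.0362  0.1446] [-1.7998e+02 -3.0000e-02  2.4050e+01] F [-2.18  0.69  5.96] M [0.061 0.253 0.312] w 0.0184 j6 -36.08 e6 0.349
```

Emit:
{"op": "arm_command", "data": {
  "deltas": [
    [0, 0, 0, 0, 0, -1],
    [0, 0, 0, 0, 0, -2],
    [0, 0, 0, 0, 0, -3]
  ]
}}

```text
time_s: 6.92
tcp_pos: [0.549, -0.0362, 0.1446]
ee_rot: [-180.0, -0.0, 21.0]
force: [-2.0, 1.1, 6.4]
width: 0.018
```

```bash
python3 s.py
```

```text
6.925 [ 0.549  -0.0362  0.1446] [-1.7998e+02 -2.0000e-02  2.1050e+01] F [-2.01  1.06  6.35] M [0.135 0.337 0.578] w 0.018 j6 -33.06 e6 0.404
```

Emit:
{"op": "arm_command", "data": {
  "deltas": [
    [0, 0, 0, 0, 0, -1],
    [0, 0, 0, 0, 0, -2]
  ]
}}

```text
time_s: 7.18
tcp_pos: [0.549, -0.0362, 0.1446]
ee_rot: [-180.0, -0.0, 19.1]
force: [-2.0, 0.8, 6.0]
width: 0.0184
```

```bash
python3 s.py
```

```text
7.175 [ 0.549  -0.0362  0.1446] [-1.7998e+02 -1.0000e-02  1.9050e+01] F [-2.03  0.84  5.96] M [0.033 0.355 0.659] w 0.0184 j6 -31.07 e6 0.451
```

Emit:
{"op": "arm_command", "data": {
  "deltas": [
    [0, 0, 0, 0, 0, 0],
    [0, 0, 0, 0, 0, 0]
  ]
}}

```text
time_s: 7.42
tcp_pos: [0.549, -0.0363, 0.1446]
ee_rot: [-180.0, -0.0, 19.1]
force: [-2.5, -0.2, 5.7]
width: 0.0179
```

```bash
python3 s.py
```

```text
7.425 [ 0.549  -0.0363  0.1446] [-1.7998e+02 -2.0000e-02  1.9070e+01] F [-2.47 -0.16  5.69] M [0.057 0.328 0.433] w 0.0179 j6 -31.08 e6 0.47
```

Moving torque is 0.66 and static 0.43, so with 0.1 of friction either way the screw bears at about 0.54 N m. I'll release, lift, and turn back to near the start of the wrist's range for the nut.

Emit:
{"op": "arm_command", "data": {
  "deltas": [
    [0, 0, 0, 0, 0, 0],
    [0, 0, 0, 0, 0, 0],
    [0, 0, 0, 0, 0, 0],
    [0, 0, 4, 0, 0, 0],
    [0, 0, 9, 0, 0, 10],
    [0, 0, 12, 0, 0, 20],
    [0, 0, 12, 0, 0, 30],
    [0, 0, 12, 0, 0, 40]
  ],
  "fingers": 0
}}

```text
time_s: 8.43
tcp_pos: [0.5492, -0.0366, 0.265]
ee_rot: [179.9, -0.0, 59.4]
force: [0.0, 0.4, -1.1]
width: 0.085
```

Emit:
{"op": "arm_command", "data": {
  "deltas": [
    [0, 0, 0, 0, 0, 10],
    [0, 0, 0, 0, 0, 20],
    [0, 0, 0, 0, 0, 30],
    [0, 0, 0, 0, 0, 40],
    [0, 0, 0, 0, 0, 50],
    [0, 0, 0, 0, 0, 60],
    [0, 0, 0, 0, 0, 65],
    [0, 0, 0, 0, 0, 65]
  ]
}}

```text
time_s: 9.43
tcp_pos: [0.5489, -0.0366, 0.2642]
ee_rot: [-180.0, -0.0, 124.0]
force: [-0.2, -0.1, 0.5]
width: 0.0854
```

```bash
python3 s.py; python3 - <<'E'
from h import *
import pickle
d=cam("wrist"); pickle.dump(d,open("w4.pkl","wb")); save(d,"w4",(220,130,420,280),4)
P=allpts(d)
for lo,hi in ((.160,.175),(.133,.143),(.117,.123)):
    m=(P[...,2]>lo)&(P[...,2]<hi)&(abs(P[...,0]-.55)<.04)&(abs(P[...,1]+.036)<.04); q=P[m]
    v,u=np.nonzero(m); print(lo,len(q),q.min(0),q.max(0),q.mean(0),np.median(q[:,2]),cv2.minAreaRect(q[:,:2].astype(np.float32)),u.mean(),v.mean())
E
```

```text
9.425 [ 0.5489 -0.0366  0.2642] [-1.80e+02 -1.00e-02  1.24e+02] F [-0.18 -0.13  0.55] M [ 0.009  0.022 -0.005] w 0.0854 j6 -136.03 e6 -0.51
0.16 1102 [ 0.53429087 -0.04873543  0.16000935] [ 0.56025318 -0.02228471  0.16649641] [ 0.54660676 -0.0360272   0.16427058] 0.16439697749730597 ((0.5470393300056458, -0.03560676425695419), (0.020038917660713196, 0.019744589924812317), 33.77558898925781) 321.37931034482756 243.99001814882033
0.133 1298 [ 0.527641   -0.05552881  0.13304694] [ 0.56706942 -0.01546103  0.14294955] [ 0.54274667 -0.03908803  0.13657094] 0.1364505771604397 ((0.5453196167945862, -0.0374799519777298), (0.035325318574905396, 0.03620242327451706), 41.68103790283203) 320.56702619414483 222.635593220339
0.117 1122 [ 0.52263842 -0.0599502   0.11700529] [ 0.57158174 -0.01127973  0.12297514] [ 0.53849096 -0.0416116   0.11955457] 0.1190936192914954 ((0.544870913028717, -0.03682281821966171), (0.044186610728502274, 0.04922443628311157), 25.91748046875) 320.9064171122995 208.54188948306594
```

View pics/w4.png

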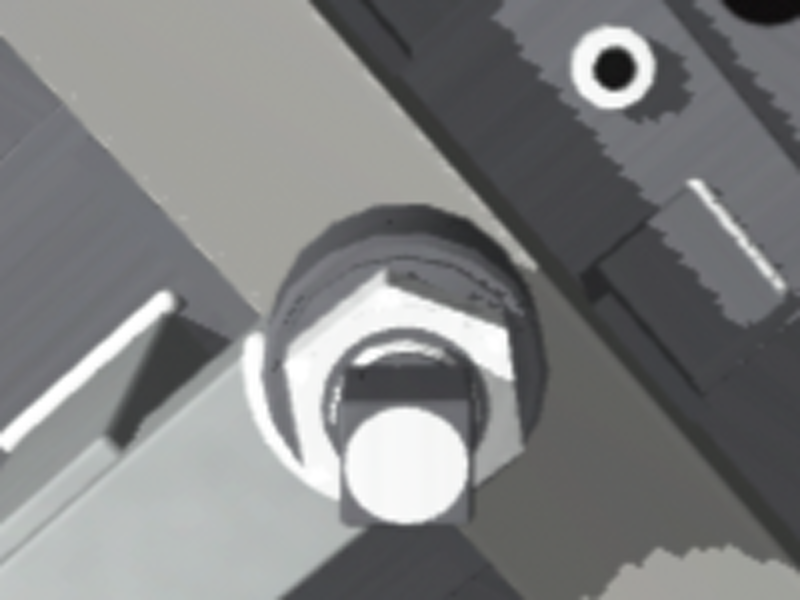

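After easing back, the crop shows the head squared with the image, with its flats at (340..475,525), so its yaw is about 34° mod 90. The nut's corners are at (388,270), (290,360) and (505,325), which puts its normals at about 13° mod 60. I'll grip the nut at yaw 133° with the tips just above the washer.

Emit:
{"op": "arm_command", "data": {
  "deltas": [
    [0, 0, -5, 0, 0, 5],
    [0, 0, -10, 0, 0, 9],
    [0, 0, -13, 0, 0, 9],
    [0, 0, -13.8, 0, 0, 9],
    [0, 0, -13.8, 0, 0, 9]
  ],
  "fingers": 0
}}

```text
time_s: 10.1
tcp_pos: [0.5492, -0.0366, 0.1268]
ee_rot: [180.0, 0.0, 133.0]
force: [-0.8, -0.0, -0.3]
width: 0.0856
```

Emit:
{"op": "arm_command", "data": {
  "deltas": [
    [0, 0, 0, 0, 0, 0],
    [0, 0, 0, 0, 0, 0],
    [0, 0, 0, 0, 0, 0],
    [0, 0, 0, 0, 0, 0],
    [0, 0, 0, 0, 0, 0]
  ],
  "fingers": 1,
  "newtons": 40
}}

```text
time_s: 10.72
tcp_pos: [0.5484, -0.0353, 0.1279]
ee_rot: [180.0, -0.1, 133.1]
force: [-6.9, 5.2, 9.4]
width: 0.0346
```

```bash
python3 s.py; python3 - <<'E'
from h import *
d=cam("wrist"); save(d,"w5",(160,150,480,390),2)
E
```

```text
10.725 [ 0.5484 -0.0353  0.1279] [ 1.7997e+02 -1.3000e-01  1.3308e+02] F [-6.94  5.17  9.44] M [0.95  1.239 0.01 ] w 0.0346 j6 -145.08 e6 0.033
```

View pics/w5.png

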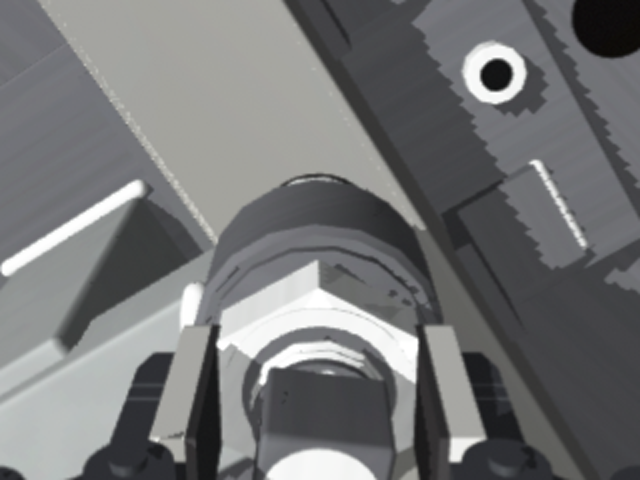

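The view shows the jaws flat on two nut flats (pads at columns 200 and 435, width 34.6 mm), with the corner centred at (318,262). I'll relieve the side load and run the nut down.

Emit:
{"op": "arm_command", "data": {
  "deltas": [
    [-0.05, 0.06, 0, 0, 0, 0],
    [-0.1, 0.12, 0, 0, 0, -4],
    [-0.1, 0.12, 0, 0, 0, -12],
    [-0.1, 0.12, 0, 0, 0, -20]
  ],
  "newtons": 60
}}

```text
time_s: 11.28
tcp_pos: [0.5482, -0.035, 0.128]
ee_rot: [179.9, -0.0, 112.8]
force: [-3.8, 2.2, 7.6]
width: 0.0341
```

```bash
python3 s.py
```

```text
11.275 [ 0.5482 -0.035   0.128 ] [179.95  -0.   112.81] F [-3.82  2.18  7.58] M [0.426 0.588 0.114] w 0.0341 j6 -124.72 e6 -1.41
```

Emit:
{"op": "arm_command", "data": {
  "deltas": [
    [-0.05, 0, 0, 0, 0, -8],
    [-0.05, 0, 0, 0, 0, -16],
    [-0.05, 0, -0.02, 0, 0, -24],
    [-0.05, 0, -0.02, 0, 0, -32],
    [-0.05, 0, -0.02, 0, 0, -40]
  ]
}}

```text
time_s: 11.9
tcp_pos: [0.5482, -0.0348, 0.1277]
ee_rot: [179.9, -0.1, 72.8]
force: [-1.8, 3.3, 4.7]
width: 0.0339
```

```bash
python3 s.py
```

```text
11.9 [ 0.5482 -0.0348  0.1277] [ 1.7991e+02 -7.0000e-02  7.2800e+01] F [-1.84  3.27  4.69] M [0.487 0.198 0.134] w 0.0339 j6 -84.73 e6 -1.402
```

Emit:
{"op": "arm_command", "data": {
  "deltas": [
    [0, 0.05, 0, 0, 0, -8],
    [0, 0.05, 0, 0, 0, -16],
    [0, 0.05, -0.02, 0, 0, -24],
    [0, 0.05, -0.02, 0, 0, -32],
    [0, 0.05, -0.02, 0, 0, -40],
    [0, 0.05, -0.03, 0, 0, -48]
  ]
}}

```text
time_s: 12.65
tcp_pos: [0.5484, -0.0346, 0.1274]
ee_rot: [180.0, -0.1, 24.8]
force: [-0.7, 2.3, 3.3]
width: 0.0343
```

```bash
python3 s.py
```

```text
12.65 [ 0.5484 -0.0346  0.1274] [ 1.7995e+02 -1.3000e-01  2.4800e+01] F [-0.7   2.25  3.28] M [0.275 0.05  0.025] w 0.0343 j6 -36.68 e6 -1.402
```

Emit:
{"op": "arm_command", "data": {
  "deltas": [
    [0, 0, 0, 0, 0, -8],
    [0, 0, -0.01, 0, 0, -16],
    [0, 0, -0.01, 0, 0, -20]
  ]
}}

```text
time_s: 13.02
tcp_pos: [0.5485, -0.0346, 0.1272]
ee_rot: [180.0, -0.2, 4.9]
force: [0.3, 2.7, 3.2]
width: 0.0339
```

```bash
python3 s.py
```

```text
13.025 [ 0.5485 -0.0346  0.1272] [ 1.80e+02 -1.50e-01  4.89e+00] F [0.35 2.66 3.23] M [ 0.297 -0.002  0.145] w 0.0339 j6 -16.77 e6 -0.374
```

Emit:
{"op": "arm_command", "data": {
  "deltas": [
    [0, 0, 0, 0, 0, -6],
    [0, 0, -0.01, 0, 0, -12],
    [0, 0, -0.01, 0, 0, -15]
  ]
}}

```text
time_s: 13.4
tcp_pos: [0.5485, -0.0346, 0.1271]
ee_rot: [-180.0, -0.2, -10.1]
force: [0.3, 0.0, 3.4]
width: 0.0339
```

```bash
python3 s.py
```

```text
13.4 [ 0.5485 -0.0346  0.1271] [-1.7996e+02 -1.6000e-01 -1.0070e+01] F [0.29 0.04 3.42] M [ 0.276 -0.089  0.081] w 0.0339 j6 -1.81 e6 -0.266
```

Emit:
{"op": "arm_command", "data": {
  "deltas": [
    [0, 0, 0, 0, 0, -6],
    [0, 0, -0.01, 0, 0, -12],
    [0, 0, -0.01, 0, 0, -15]
  ]
}}

```text
time_s: 13.78
tcp_pos: [0.5486, -0.0347, 0.127]
ee_rot: [-179.9, -0.1, -25.1]
force: [0.1, 1.4, 3.2]
width: 0.0341
```

```bash
python3 s.py
```

```text
13.775 [ 0.5486 -0.0347  0.127 ] [-1.7992e+02 -1.5000e-01 -2.5070e+01] F [0.06 1.43 3.19] M [ 0.247 -0.197  0.022] w 0.0341 j6 13.19 e6 -0.265
```

Emit:
{"op": "arm_command", "data": {
  "deltas": [
    [0, 0, 0, 0, 0, -5],
    [0, 0, -0.01, 0, 0, -10],
    [0, 0, -0.01, 0, 0, -12]
  ]
}}

```text
time_s: 14.15
tcp_pos: [0.5486, -0.0347, 0.1269]
ee_rot: [-179.9, -0.1, -37.0]
force: [0.9, 2.2, 5.1]
width: 0.0339
```

```bash
python3 s.py
```

```text
14.15 [ 0.5486 -0.0347  0.1269] [-1.799e+02 -1.400e-01 -3.698e+01] F [0.85 2.21 5.05] M [ 0.294 -0.204  0.287] w 0.0339 j6 25.1 e6 0.211
```

Emit:
{"op": "arm_command", "data": {
  "deltas": [
    [0, 0, 0, 0, 0, -1],
    [0, 0, 0, 0, 0, -3]
  ]
}}

```text
time_s: 14.4
tcp_pos: [0.5486, -0.0347, 0.1269]
ee_rot: [-179.9, -0.1, -39.9]
force: [1.8, 2.3, 5.9]
width: 0.0339
```

```bash
python3 s.py
```

```text
14.4 [ 0.5486 -0.0347  0.1269] [-1.7989e+02 -1.3000e-01 -3.9930e+01] F [1.79 2.32 5.95] M [ 0.404 -0.267  0.291] w 0.0339 j6 28.05 e6 -0.12
```

Emit:
{"op": "arm_command", "data": {
  "deltas": [
    [0, 0, 0, 0, 0, 0],
    [0, 0, 0, 0, 0, 0]
  ]
}}

```text
time_s: 14.65
tcp_pos: [0.5486, -0.0348, 0.1269]
ee_rot: [-179.9, -0.1, -39.9]
force: [1.7, 2.1, 5.6]
width: 0.0344
```

```bash
python3 s.py
```

```text
14.65 [ 0.5486 -0.0348  0.1269] [-1.7989e+02 -1.3000e-01 -3.9890e+01] F [1.65 2.13 5.59] M [ 0.323 -0.219  0.252] w 0.0344 j6 28.01 e6 0.216
```

Emit:
{"op": "arm_command", "data": {
  "deltas": [
    [0, 0, 0, 0, 0, -2],
    [0, 0, 0, 0, 0, -4],
    [0, 0, 0, 0, 0, -5]
  ]
}}

```text
time_s: 15.02
tcp_pos: [0.5487, -0.0347, 0.1269]
ee_rot: [-179.9, -0.1, -44.9]
force: [0.6, 3.6, 5.1]
width: 0.0342
```

```bash
python3 s.py
```

```text
15.025 [ 0.5487 -0.0347  0.1269] [-1.7988e+02 -1.2000e-01 -4.4910e+01] F [0.64 3.6  5.11] M [ 0.31  -0.218  0.319] w 0.0342 j6 33.04 e6 0.247
```

Emit:
{"op": "arm_command", "data": {
  "deltas": [
    [0, 0, 0, 0, 0, 0],
    [0, 0, 0, 0, 0, 0]
  ]
}}

```text
time_s: 15.28
tcp_pos: [0.5486, -0.0348, 0.1269]
ee_rot: [-179.9, -0.1, -44.9]
force: [1.9, 2.7, 5.5]
width: 0.0343
```

```bash
python3 s.py
```

```text
15.275 [ 0.5486 -0.0348  0.1269] [-1.7988e+02 -1.2000e-01 -4.4880e+01] F [1.89 2.73 5.52] M [ 0.318 -0.282  0.346] w 0.0343 j6 33.0 e6 0.297
```

Emit:
{"op": "arm_command", "data": {
  "deltas": [
    [0, 0, 0, 0, 0, -2],
    [0, 0, 0, 0, 0, -4]
  ]
}}

```text
time_s: 15.52
tcp_pos: [0.5487, -0.0348, 0.1269]
ee_rot: [-179.9, -0.1, -48.9]
force: [1.1, 1.7, 5.7]
width: 0.0338
```

```bash
python3 s.py
```

```text
15.525 [ 0.5487 -0.0348  0.1269] [-1.7988e+02 -1.2000e-01 -4.8930e+01] F [1.11 1.66 5.7 ] M [ 0.342 -0.24   0.42 ] w 0.0338 j6 37.06 e6 0.036
```

Emit:
{"op": "arm_command", "data": {
  "deltas": [
    [0, 0, 0, 0, 0, 0],
    [0, 0, 0, 0, 0, 0]
  ]
}}

```text
time_s: 15.78
tcp_pos: [0.5487, -0.0348, 0.1269]
ee_rot: [-179.9, -0.1, -48.9]
force: [1.0, 2.5, 5.4]
width: 0.034
```

```bash
python3 s.py
```

```text
15.775 [ 0.5487 -0.0348  0.1269] [-1.7988e+02 -1.2000e-01 -4.8880e+01] F [1.03 2.5  5.42] M [ 0.332 -0.268  0.338] w 0.034 j6 37.0 e6 0.299
```

Emit:
{"op": "arm_command", "data": {
  "deltas": [
    [0, 0, 0, 0, 0, -1],
    [0, 0, 0, 0, 0, -2]
  ]
}}

```text
time_s: 16.02
tcp_pos: [0.5487, -0.0348, 0.1269]
ee_rot: [-179.9, -0.1, -50.9]
force: [1.3, 2.9, 5.6]
width: 0.0337
```

```bash
python3 s.py
```

```text
16.025 [ 0.5487 -0.0348  0.1269] [-1.7987e+02 -1.2000e-01 -5.0900e+01] F [1.35 2.92 5.56] M [ 0.311 -0.292  0.406] w 0.0337 j6 39.02 e6 0.229
```

Emit:
{"op": "arm_command", "data": {
  "deltas": [
    [0, 0, 0, 0, 0, 0],
    [0, 0, 0, 0, 0, 0]
  ]
}}

```text
time_s: 16.27
tcp_pos: [0.5487, -0.0348, 0.1269]
ee_rot: [-179.9, -0.1, -50.9]
force: [1.9, 1.9, 6.5]
width: 0.0344
```

```bash
python3 s.py
```

```text
16.275 [ 0.5487 -0.0348  0.1269] [-1.7987e+02 -1.2000e-01 -5.0870e+01] F [1.88 1.93 6.55] M [ 0.295 -0.309  0.323] w 0.0344 j6 39.0 e6 0.356
```

Emit:
{"op": "arm_command", "data": {
  "deltas": [
    [0, 0, 0, 0, 0, 0],
    [0, 0, 0, 0, 0, 0],
    [0, 0, 0, 0, 0, 0],
    [0, 0, 4, 0, 0, 0],
    [0, 0, 9, 0, 0, 0],
    [0, 0, 13.8, 0, 0, 0],
    [0, 0, 13.8, 0, 0, 0],
    [0, 0, 13.8, 0, 0, 0]
  ],
  "fingers": 0
}}

```text
time_s: 17.27
tcp_pos: [0.547, -0.0349, 0.2628]
ee_rot: [180.0, 0.0, -50.9]
force: [-0.2, -0.6, -0.7]
width: 0.0851
```

```bash
python3 s.py; python3 - <<'E'
from h import *
import pickle
d=cam("wrist"); pickle.dump(d,open("w6.pkl","wb")); save(d,"w6",(220,130,420,280),4)
P=allpts(d)
for lo,hi in ((.160,.175),(.133,.143)):
    m=(P[...,2]>lo)&(P[...,2]<hi)&(abs(P[...,0]-.55)<.04)&(abs(P[...,1]+.036)<.04); q=P[m]
    print(lo,len(q),np.median(q[:,2]),cv2.minAreaRect(q[:,:2].astype(np.float32)))
E
```

```text
17.275 [ 0.547  -0.0349  0.2628] [ 1.7997e+02  4.0000e-02 -5.0950e+01] F [-0.18 -0.61 -0.68] M [0.032 0.007 0.032] w 0.0851 j6 39.05 e6 -0.0
0.16 1124 0.16442325424803433 ((0.548008143901825, -0.03566071763634682), (0.020138027146458626, 0.020054660737514496), 33.539894104003906)
0.133 1282 0.1352792062315032 ((0.5487129092216492, -0.03413298726081848), (0.03779051825404167, 0.036152902990579605), 58.95514678955078)
```

View pics/w6.png

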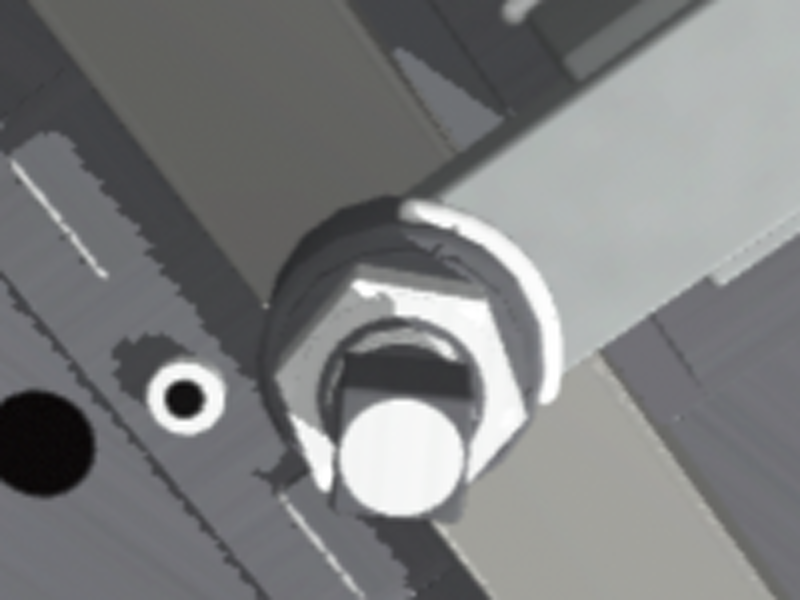

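The head is still at about 34° (crop edge (345,352) to (470,362)), so tightening the nut did not move the screw. The nut, with corners at (355,283), (487,302) and (278,375), sits lower on the washer and eased back about 20° on release. The gripper is well clear, so I'm handing in.

```bash
python3 -c "
from station import ticket
print(ticket.job_done())"
```

```text
the job is handed in; nothing more can be done
None
```

I wound the screw down onto the pad, then ran the jam nut down onto the washer and nipped it up. The job was handed in at about 17 s with the gripper open and clear above the jig.

- **Screw:** it read 0.66 N m while turning and 0.43 N m held still, so about 0.54 N m bearing on the pad once friction is taken out. That is inside 0.35 to 0.65, although the turning reading, which includes friction, was just over the top.
- **Nut:** it turned about 184° and peaked at 0.42 N m while turning. At the end it read 0.41 turning and 0.32 held still, so about 0.37 N m net, inside 0.3 to 0.5.
- **Final picture:** the screw head stands at the same angle (about 34°) as before the nut was tightened, and the nut sits on the washer.
- **Loose things:** I saw no contact with them and never went near them, but I took no last overall picture to confirm it.

**What disagreed:** both parts eased back more than "a little" when let go: the screw about 15° and the nut about 20°. By my estimate only about 0.1 to 0.2 N m remains on the screw and 0 to 0.06 N m on the nut, roughly what thread friction holds. The torques reached while tightening were therefore in the bands, but I did not confirm the torque still held after release.

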